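Lock the primed motorcycle frame upright on its turning stand

ROBOT

A 6-joint arm with a two-finger parallel gripper is mounted at the origin on the work surface. World frame = base frame: x ahead of the robot, y to its left, z up, the work surface at z = 0. Lengths are in m, angles in degrees, forces in N, time in s.
With the tool pointing down it reaches from about 0.3 to 0.875 m from the base axis. Payload 6.4 kg.
Tool frame: the origin (TCP) lies at the very end of the fingers, on their centre line; the grasp point (between the pads) lies 19 mm behind it; z points along the fingers, y is the line along which they close (so a half turn about z gives the same grasp; the last joint's range is limited). The gripper opens to 85 mm and grips with 20 to 120 N. Pads are 22 mm wide; open, the fingers measure 114 mm over their backs; the gripper's body (76 mm by 85 mm) begins 54 mm behind the grasp point. The pads swing forward as they close: fully open they stand 13 mm farther back than shut.
Start: joints at [65.071, 10.359, 92.074, -0, 77.567, -11.82], TCP at [0.13, 0.56, 0.231] pointing down, gripper open.
Joint ranges: [-171.53, 171.53], [-51.25, 118.39], [17.06, 147.69], [-65.23, 245.23], [0, 150.52], [-178.68, 178.68]. Speed limits (degrees/s): [147.25, 147.25, 172.46, 180, 180, 180].

INTERFACE

Orientations are given as a 3x3 rotation matrix whose columns are the frame's x, y, z axes.
In Python, from rig import telemetry, grab_frame, camera_info, bot gives the robot as it stands.
- The arm moves only by the tool move_arm, never from a script. Its arguments are lists of equal length, an entry for each row: "grip": the gripper command: -1 is fully open, 1 is shut, values between are in proportion; "translation": the shift along the tool's x, y, z in m, a list of three; "yaw": the turn about the tool's z in degrees. A call has 1 to 20 rows; each row shifts and turns the commanded pose from where the row before left it, along the tool's axes as they then stand; what a row does not reach is not made up. A row lasts 1/8 s, in which the tool goes at most 62.5 mm and 10.7 degrees, less where a joint would pass 70% of its speed; a pose out of reach is approached as far as the arm can. A call with a gripper value outside its range is refused whole. The fingers move at their own pace and stop on an object; "newtons" is the grip in N (left out, the last holds). Time passes only in rows, so rows that do not move let the fingers close. It gives the time, the measured TCP pose, the force, the opening and the grip force at its end, in the units of the state.
- telemetry.sense(): the state, without advancing time (a new reading comes with each control period).
- grab_frame(name): name is "scene" or "top"; returns (picture, depth): 384x512x3 uint8, red, green, blue; 384x512 float32, m along the optical axis (not along the pixel's ray), 0 where there is no reading.
- camera_info(name): a dict with "fx", "fy", "cx", "cy" (pixels), "k1" (the pictures are not rectified: a ray, as slopes to the right and down, at radius r is drawn at 1 + k1 r^2 times it, then the intrinsics apply), "extrinsics" (4x4, takes a point from world to camera coordinates). Camera axes: x right, y down, z forward; pixel columns grow to the right and rows downward; lengths in m; the calibration is good to about 2 mm. A picture is of the moment at which its call begins. camera_info takes no time and is no camera call.
- bot.job_done(): hands the job in; it is judged then, once.
The state is a dict: "clock": time; "joint_pos": joint angles; "qd": joint speeds; "effort": joint torques, N m; "tcp_pos": TCP position; "eef_rot": TCP orientation; "force": force on the tool from outside, world axes, zero at the start; "ft_torque": the same for the moment, N m; "finger_gap": opening from 0.0 (shut) to 1.0 (fully open); "gripper_force": force on a finger pad.
Only numpy, scipy, OpenCV 4.12 (cv2) and the standard library are available. Lean on these libraries where they do the work, as an engineer would, in place of code of your own. Each camera call takes 0.05 s, during which the arm holds its last target. There are 200 camera calls.

TASK

The freshly primed motorcycle frame has been left leaning over on the turning stand: turn it upright with the crank until the cross-hole in the spindle lines up under the hole in the top of the blue bearing block, then take the red-knobbed index pin out of the organizer and lower it, without dropping it in, down through block and spindle until its collar sits flush on the block. Then swing the orange clamp lever fully down to take out the play. Do not touch the white frame, the primer is still soft, and leave the other things on the desk where they are.

Things in the scene. Friction and masses are not known exactly. Their poses are not given: they have to be found in the camera images.
- block_hole (a point): Mouth of the vertical pin hole (13.5 mm) in the blue bearing block, 161 mm above the desk; block 68 x 56 mm. Axes: z up, y along the spindle towards the white frame, -y towards the crank, -x towards the clamp lever and roughly the robot. Fixed; place and yaw vary. Spindle axis 36 mm below. Hole: 16 mm top wall, then the spindle's cross-hole when lined up, then the lower wall; 76 mm in all.
- spindle (a joint): Turn of the spindle about the stand's +y axis, rad. 0 = crank straight up, frame upright, cross-hole (13.5 mm wide) in line with the block's hole. Positive = crank and frame lean to the stand's +x, away from the robot; starts 0.6 to 1.2. Range -1.4 to 1.4. Light friction (0.09 N m), stays where it is left.
- crank_grip (a point): Middle of the crank's black revolving handle, a cylinder 17 mm thick and 54 mm long parallel to the spindle axis and 65 mm from it, 90 mm to the -y side of the block hole. The handle spins freely on its own axis, so it can be held firmly while the crank is turned. A dark steel arm joins it to the spindle.
- pin_knob (a point): Centre of the red knob (28 mm diameter, 26 mm high) of the loose steel index pin, 110 mm long, 90 g; z up along the pin. It stands in one of the organizer's three holes (which varies), collar resting on the 80 mm high top. Below the knob centre: knob underside 13 mm, collar underside 25 mm, point 97 mm. Shank 12 mm thick, the last 10 mm tapering to 5 mm.
- pin_collar (a point): Centre of the underside of the index pin's steel collar (22 mm diameter, 4 mm thick), the face that comes to rest on the block.
- clamp_lever (a joint): Angle of the orange clamp lever above shut, rad. 0 = shut, level and pointing along the stand's -x (to the robot); 1.5 = nearly upright. Starts open at 0.8 to 1.2, turns about an axis parallel to the stand's y against 0.12 N m of friction, stays where it is left, firm stop at 0.
- lever_hinge (a point): Pivot of the clamp lever, on the stand 53 mm to the -x side of the block hole and 10 mm above the block's top; a dark steel eccentric 24 mm in diameter and 22 mm wide sits there. Axes as the stand's.
- lever_end (a point): Centre of the orange grip of the clamp lever near its end, 67 mm out from the pivot and 7 mm above the pivot when the lever is shut; the grip is 19 mm in diameter and reaches from 56 to 78 mm out, the arm is 13 mm in diameter.
- frame: White plastic motorcycle frame carried on the spindle's faceplate, about 200 mm long, beginning 80 mm to the +y side of the block hole and reaching to 295 mm, within 85 mm of the spindle axis all round. Origin on the spindle axis at its near end. It turns with the spindle. Not to be touched.
- organizer: Fixed black plastic organizer, 186 mm along its y, 80 mm high at the part with three tool holes (15 mm wide, in a row along its y, 56 mm apart, 35 mm to the -x side of its origin); its +x part is a 50 mm high open tray. Origin under its middle, on the desk. Its place and yaw vary.
- reamer: Bystander standing in another organizer hole: dark tapered reamer with a bare wooden handle, 26 mm thick, top 126 mm above the desk. Origin at its foot.
- driver: Bystander standing in another organizer hole: hex driver with a blue handle, 22 mm thick, top 132 mm above the desk. Origin at its foot.
- file: Bystander: steel file with wooden handle, 200 mm long, lying on the desk; origin under it, x towards the steel end.
- brush_rest: Bystander: white ceramic brush rest 100 x 34 x 18 mm with a brush in it 160 mm long; origin under the rest's middle.
- jar_yellow: Bystander: yellow paint jar, 46 mm diameter, 55 mm high; origin under it.
- jar_green: Bystander: green paint jar with black cap, 46 mm diameter, 55 mm high; origin under it.
- wheel: Bystander: black-tyred model wheel, 120 mm diameter, 28 mm thick, lying flat; origin under its middle.
- tank: Bystander: red model fuel tank, 120 x 62 x 50 mm, on a small grey turntable (180 mm across, 26 mm high); origin under it.
- pin: The index pin itself; origin at its point (lower end), z up along the pin.

How it is judged:
By the outcome, as a careful person would: the job done as asked, in the order asked, and still so for the second after the job is handed in, with the robot touching nothing.
It also fails if it takes over 67 s, if anything falls off the work surface, if the arm or the gripper's body presses on something with over 40 N, if the wrist force passes 120 N, or if a joint passes its speed limit or range.

## Working session

There is one attempt and no reset: what is moved stays moved. The work goes in short steps, Python scripts to look and compute and a tool call to move; the robot and the scene stay as the last step left them, time stands still between calls to the robot, and variables do not carry over. Pictures are saved under pics/ and viewed, at most 13 in all, crops included, and the job is handed in when it is done.

Besides the shell and the picture viewer there is one more tool, called as a command line: name --pt "numbers of a row" for each row, then --argument value for the rest. move_arm: Moves the arm, as the interface text tells. Its arguments: {"type":"object","properties":{"grip":{"type":"array"},"translation":{"type":"array"},"yaw":{"type":"array"},"newtons":{"type":"number"}},"required":["grip","translation","yaw"]}

```bash
mkdir -p pics
cat > h.py <<'E'
import numpy as np, cv2
from rig import telemetry, grab_frame, camera_info, bot
def cloud(name):
    im,d=grab_frame(name); c=camera_info(name)
    K=np.array([[c['fx'],0,c['cx']],[0,c['fy'],c['cy']],[0,0,1.]])
    h,w=d.shape; u,v=np.meshgrid(np.arange(w),np.arange(h))
    p=cv2.undistortPoints(np.stack([u,v],-1).reshape(-1,1,2).astype(np.float64),K,np.array([c['k1'],0,0,0,0.])).reshape(h,w,2)
    P=np.dstack([p[...,0]*d,p[...,1]*d,d]); E=np.array(c['extrinsics'])
    W=(P-E[:3,3])@E[:3,:3]; W[d==0]=np.nan
    return im,d,W
def save(n,im,s=1.5): cv2.imwrite('pics/'+n,cv2.resize(im[...,::-1],None,fx=s,fy=s,interpolation=cv2.INTER_CUBIC))
E
python3 - <<'E'
from h import *
for n in('scene','top'):
    im,d,W=cloud(n); save(n+'1.png',im); np.savez(n+'1.npz',im=im,W=W)
    c=camera_info(n); E=np.array(c['extrinsics']); print(n,c['fx'],c['k1'],-E[:3,:3].T@E[:3,3],E[2,:3],(d==0).mean())
s=telemetry.sense(); print(s['clock'],s['tcp_pos'],s['eef_rot'],s['finger_gap'])
E
```

```text
scene 355.0200661027053 -0.04210520747930466 [1.53519675 0.00330744 0.87012393] [-0.80764637  0.07941518 -0.58429494] 0.004201253255208333
top 353.57665095235484 -0.020629574038978266 [0.43452743 0.0742466  1.49068482] [ 0.06348701  0.02700398 -0.99761725] 0.0037841796875
0.1 [0.13016358 0.55954757 0.23045868] [[-9.73942739e-01  2.26792984e-01 -6.95887843e-04]
 [ 2.26793795e-01  9.73941667e-01 -1.48476454e-03]
 [ 3.41019986e-04 -1.60389868e-03 -9.99998656e-01]] 1.0012995630354558
```

View pics/scene1.png

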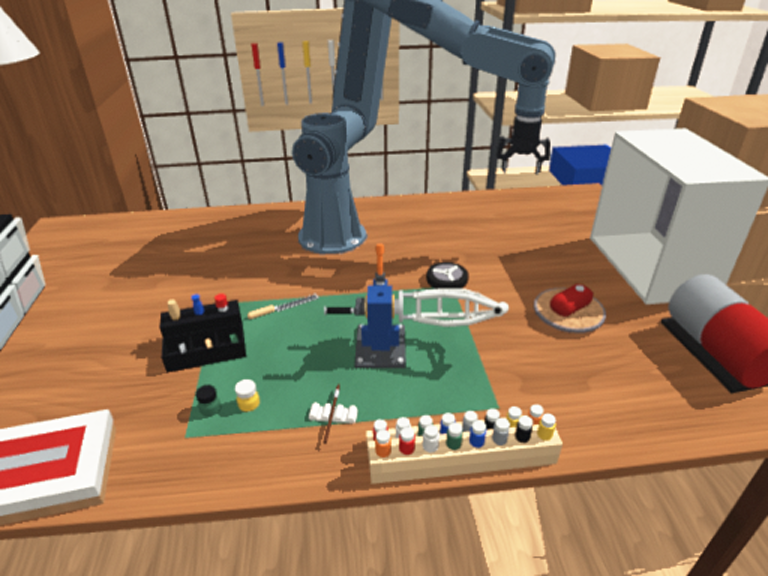

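View pics/top1.png

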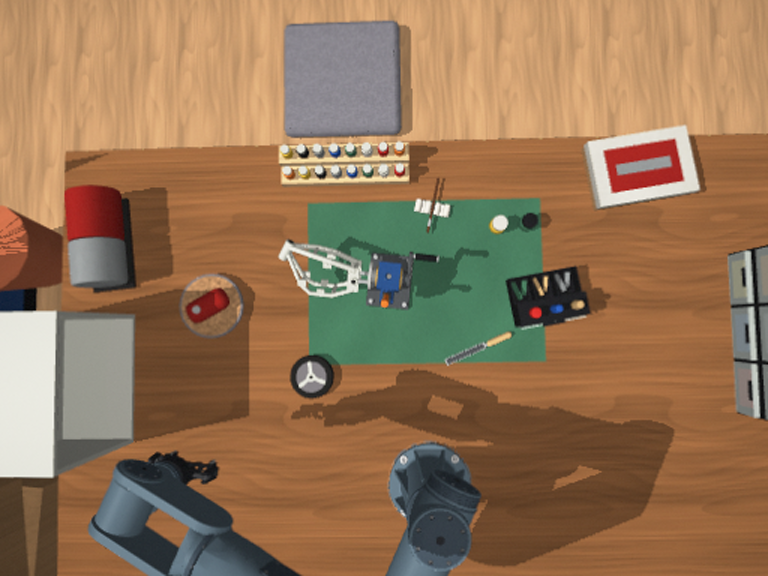

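Scene view: stand with blue block (380,315), crank handle (340,310), orange lever upright-ish (380,260), frame to the right; red pin in the organizer (222,302). Top view: block (388,277), crank handle (425,258), lever (384,299), red knob (536,313), and blue and wood tools beside it.

```bash
cat > m1.py <<'E'
from h import *
t=np.load('top1.npz'); s=np.load('scene1.npz')
def hsv(im): return cv2.cvtColor(im,cv2.COLOR_RGB2HSV).astype(int)
def sel(D,f,zl,zh,box):
    W=D['W']; H=hsv(D['im']); m=f(H[...,0],H[...,1],H[...,2])&(W[...,2]>zl)&(W[...,2]<zh)
    m&=(W[...,0]>box[0])&(W[...,0]<box[1])&(W[...,1]>box[2])&(W[...,1]<box[3]); return W[m]
blue=lambda h,s,v:(h>100)&(h<130)&(s>100)
red=lambda h,s,v:((h<6)|(h>172))&(s>150)&(v>60)
orange=lambda h,s,v:(h>=6)&(h<18)&(s>170)&(v>120)
dark=lambda h,s,v:(v<70)
st=(.3,.75,-.05,.3); og=(.3,.75,-.4,-.1)
for nm,D in(('top',t),('scene',s)):
    B=sel(D,blue,.153,.169,st)
    r=cv2.minAreaRect((B[:,:2]*1000).astype(np.float32)); print(nm,'block',len(B),r,B.mean(0),np.median(B[:,2]))
    R=sel(D,red,.07,.15,og); print('red',len(R),R.mean(0),R.min(0),R.max(0)); T=R[R[:,2]>R[:,2].max()-.004]; print(' top circ',cv2.minEnclosingCircle((T[:,:2]*1000).astype(np.float32)),len(T))
    O=sel(D,orange,.1,.35,st); print('orange',len(O),O.mean(0),O.min(0),O.max(0))
    K=sel(D,dark,.12,.25,(.35,.65,-.1,.05)); print('dark',len(K),K.mean(0),K.min(0),K.max(0))
    if len(K)>5: print(cv2.minAreaRect((K[:,:2]*1000).astype(np.float32)))
    bl=sel(D,blue,.09,.15,og); print('driver',len(bl),bl.mean(0),bl.max(0))
    Wh=D['W'][(hsv(D['im'])[...,1]<60)&(hsv(D['im'])[...,2]>120)&(D['W'][...,2]>.06)&(D['W'][...,2]<.3)&(abs(D['W'][...,0]-.5)<.2)&(abs(D['W'][...,1]-.2)<.2)];print('white',Wh.min(0),Wh.max(0))
E
python3 m1.py
```

```text
top block 275 ((543.3839721679688, 99.40107727050781), (55.029380798339844, 97.73558807373047), 82.37178802490234) [0.55293778 0.09787911 0.16023217] 0.1602825927140884
red 55 [ 0.46198998 -0.2797548   0.11059811] [ 0.44642558 -0.30519726  0.07661027] [ 0.47840411 -0.26636715  0.12513936]
 top circ ((459.6876220703125, -281.7205810546875), 9.793035507202148) 4
orange 29 [0.48963064 0.10657509 0.2409349 ] [0.47898357 0.09944286 0.20711322] [0.5058221  0.11383007 0.25062395]
dark 70 [0.60119675 0.00625008 0.1621559 ] [ 0.54675215 -0.02134732  0.14132864] [0.61797388 0.04342368 0.17067218]
((581.881103515625, 10.888509750366211), (64.11273193359375, 71.22891235351562), 89.13789367675781)
driver 35 [ 0.46932995 -0.33362712  0.119421  ] [ 0.48047887 -0.3253413   0.13702662]
white [0.50873167 0.03123401 0.06929944] [0.65392561 0.3770606  0.18604563]
scene block 217 ((553.1478271484375, 96.519775390625), (51.89320373535156, 96.49029541015625), 82.927490234375) [0.56555862 0.09573991 0.15897299] 0.15938197245749963
red 62 [ 0.47163118 -0.28040854  0.10977171] [ 0.43301103 -0.29521319  0.07674246] [ 0.48286318 -0.26822694  0.12034587]
 top circ ((467.7123107910156, -280.8877258300781), 12.532608985900879) 18
orange 74 [0.50410544 0.10476577 0.22078132] [0.48515318 0.09823712 0.18248061] [0.51718794 0.11402416 0.24930128]
dark 69 [0.61302327 0.00472521 0.16097113] [ 0.60186346 -0.0230259   0.14239168] [0.62358409 0.04605364 0.16877107]
((613.5936279296875, 11.70938491821289), (21.499004364013672, 69.32743835449219), 1.628335952758789)
driver 55 [ 0.48160272 -0.33439724  0.11294832] [ 0.49104075 -0.32771779  0.13261705]
white [0.51729824 0.02922208 0.06911601] [0.66290187 0.37596229 0.1810331 ]
```

```bash
cat >> h.py <<'E'
def ray(name,uv,z):
    c=camera_info(name); K=np.array([[c['fx'],0,c['cx']],[0,c['fy'],c['cy']],[0,0,1.]]); E=np.array(c['extrinsics'])
    p=cv2.undistortPoints(np.array(uv,float).reshape(-1,1,2),K,np.array([c['k1'],0,0,0,0.])).reshape(-1,2)
    d=np.c_[p,np.ones(len(p))]@E[:3,:3]; o=-E[:3,:3].T@E[:3,3]
    return o+d*((z-o[2])/d[:,2])[:,None]
E
python3 - <<'E'
from h import *
t=np.load('top1.npz')['im']; s=np.load('scene1.npz')['im']
a=cv2.resize(t[160:210,235:305],None,fx=10,fy=10,interpolation=cv2.INTER_CUBIC)[...,::-1]
cv2.imwrite('pics/c1.png',a)
b=cv2.resize(s[155:250,210:290],None,fx=6,fy=6,interpolation=cv2.INTER_CUBIC)[...,::-1]
cv2.imwrite('pics/c2.png',b)
E
```

```text
(no output)
```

View pics/c1.png

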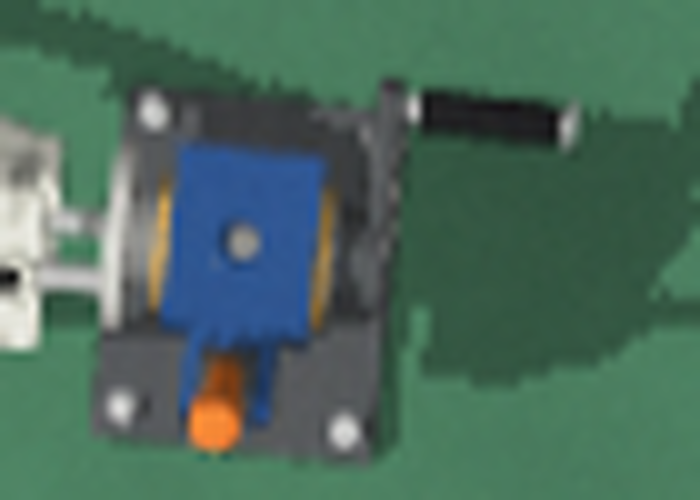

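View pics/c2.png

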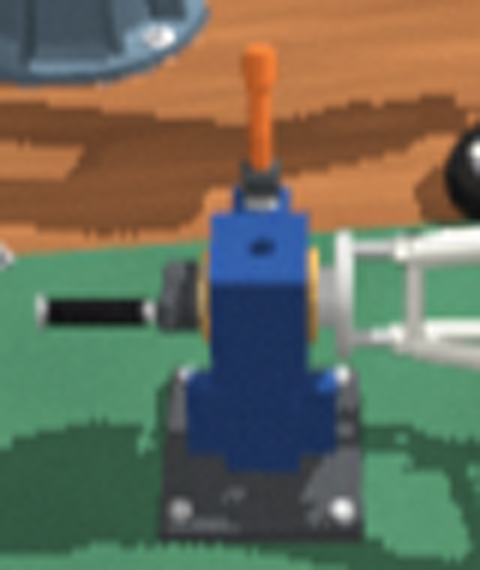

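Crop of top: hole at (240,241), handle centre (490,116), lever end (214,423). Scene crop: hole (262,246), handle centre (94,311), lever grip (259,65).

```bash
cat > tri.py <<'E'
from h import *
from scipy.optimize import minimize_scalar
def tri(a,b):
    f=lambda z:ray('top',a,z)[0]-ray('scene',b,z)[0]
    r=minimize_scalar(lambda z:(f(z)**2).sum(),bounds=(0,.4),method='bounded').x
    return (ray('top',a,r)[0]+ray('scene',b,r)[0])/2, f(r)
E
python3 - <<'E'
from tri import *
ct=lambda x,y:((x+.5)/10-.5+235,(y+.5)/10-.5+160)
cs=lambda x,y:((x+.5)/6-.5+210,(y+.5)/6-.5+155)
print('hole top/scene',ray('top',ct(240,241),.161),ray('scene',cs(262,246),.161))
for n,a,b in(('hole',(240,241),(262,246)),('handle',(490,116),(94,311)),('lever',(214,423),(259,65))): print(n,tri(ct(*a),cs(*b)))
# block top corners, top view
C=ray('top',[ct(180,146),ct(325,157),ct(308,343),ct(160,328)],.161); print('corners',C,C.mean(0))
e=lambda d:np.degrees(np.arctan2(d[1],d[0]))
print('yaw',e(C[0]-C[3]),e(C[1]-C[2]),e(C[0]-C[1])-90,e(C[3]-C[2])-90)
h=ray('top',[ct(420,105),ct(560,125)],.163); print('handle yaw',e(h[0]-h[1])-90)
H=lambda im:cv2.cvtColor(im,cv2.COLOR_RGB2HSV).astype(int)
for n in('top','scene'):
    D=np.load(n+'1.npz'); h=H(D['im']); W=D['W']
    m=((h[...,0]<6)|(h[...,0]>172))&(h[...,1]>150)&(abs(W[...,1]+.28)<.04)&(abs(W[...,0]-.465)<.05)&(W[...,2]>.085)
    v,u=np.nonzero(m); print(n,'red c',u.mean(),v.mean(),u.min(),u.max(),v.min(),v.max(),ray(n,(u.mean(),v.mean()),.105 if n=='scene' else .115))
E
```

```text
hole top/scene [[0.55876169 0.09813644 0.161     ]] [[0.56351669 0.09825959 0.161     ]]
hole (array([0.55908237, 0.09844266, 0.15777823]), array([-3.93393317e-05, -4.96664988e-04, -1.11022302e-16]))
handle (array([0.60509498, 0.00180652, 0.1559621 ]), array([6.12002567e-05, 1.74010430e-03, 0.00000000e+00]))
lever (array([0.48706588, 0.10652542, 0.23400384]), array([ 9.20226072e-05,  1.14989207e-03, -1.11022302e-16]))
corners [[0.59525505 0.12027243 0.161     ]
 [0.59005604 0.06550929 0.161     ]
 [0.51973686 0.07312963 0.161     ]
 [0.52635659 0.12883529 0.161     ]] [0.55785114 0.09693666 0.161     ]
yaw -7.084528264572431 -6.184889415211083 -5.42320210675868 -6.7769154991978695
handle yaw -9.263429860084287
top red c 356.5416666666667 208.35416666666666 353 360 205 212 [[ 0.46050618 -0.27836929  0.115     ]]
scene red c 146.70491803278688 200.13114754098362 143 151 196 204 [[ 0.46484064 -0.28247627  0.105     ]]
```

move_arm --grip '[-1,-1,-1,-1,-1,-1,-1,-1,-1,-1]' --pt "0 0 -0.0125" --pt "0 0 -0.0125" --pt "0 0 -0.0125" --pt "0 0 -0.0125" --pt "0 0 -0.0125" --pt "0 0 -0.0125" --pt "0 0 -0.0125" --pt "0 0 -0.0125" --pt "0 0 0" --pt "0 0 0" --yaw '[10.4,10.4,10.4,10.5,10.5,10.5,10.5,10.5,0,0]'

```text
clock: 1.35
tcp_pos: [0.1303, 0.5598, 0.3304]
eef_rot: [[0.115, 0.993, -0.001], [0.993, -0.115, -0.001], [-0.001, -0.0, -1.0]]
force: [-0.2, -1.4, -1.5]
finger_gap: 1.005
gripper_force: 0.0
```

move_arm --grip '[-1,-1,-1,-1,-1,-1,-1,-1,-1,-1,-1,-1,-1,-1,-1,-1,-1,-1]' --pt "-0.0311 0.0336 0" --pt "-0.0311 0.0336 0" --pt "-0.0311 0.0336 0" --pt "-0.0311 0.0336 0" --pt "-0.0311 0.0336 0" --pt "-0.0311 0.0336 0" --pt "-0.0311 0.0336 0" --pt "-0.0311 0.0336 0" --pt "-0.0311 0.0336 0" --pt "-0.0311 0.0336 0" --pt "-0.0311 0.0336 0" --pt "-0.0311 0.0336 0" --pt "-0.0311 0.0336 0" --pt "-0.0311 0.0336 0" --pt "-0.0311 0.0336 0" --pt "-0.0311 0.0336 0" --pt "0 0 0" --pt "0 0 0" --yaw '[0,0,0,0,0,0,0,0,0,0,0,0,0,0,0,0,0,0]'

```text
clock: 3.6
tcp_pos: [0.6046, 0.0025, 0.3303]
eef_rot: [[0.117, 0.993, -0.002], [0.993, -0.117, 0.001], [0.001, -0.002, -1.0]]
force: [-0.2, 0.7, -0.3]
finger_gap: 1.0
gripper_force: 0.0
```

move_arm --grip '[-1,-1,-1,-1,-1,-1,1,1,1,1,1,1,1,1]' --pt "-0.004 0 0.038" --pt "0 0 0.038" --pt "0 0 0.038" --pt "0 0 0.038" --pt "0 0 0.038" --pt "0 0 0" --pt "0 0 0" --pt "0 0 0" --pt "0 0 0" --pt "0 0 0" --pt "0 0 0" --pt "0 0 0" --pt "0 0 0" --pt "0 0 0" --yaw '[0,0,0,0,0,0,0,0,0,0,0,0,0,0]' --newtons 30

```text
clock: 5.35
tcp_pos: [0.6056, -0.002, 0.1419]
eef_rot: [[0.119, 0.993, 0.002], [0.993, -0.119, -0.0], [-0.0, 0.002, -1.0]]
force: [5.2, 0.0, 3.3]
finger_gap: 0.186
gripper_force: 31.0
```

Run:
```python
from h import *
im,d,W=cloud('scene'); s=telemetry.sense(); print(s['finger_gap'],s['gripper_force'],s['force'],s['tcp_pos'])
cv2.imwrite('pics/c3.png',cv2.resize(im[110:260,150:300],None,fx=4,fy=4,interpolation=cv2.INTER_CUBIC)[...,::-1])
```

```text
0.1817017094994751 31.038711499568308 [ 6.1297752  -0.60191444  4.09234225] [ 0.60564418 -0.00195073  0.14192649]
```

View pics/c3.png

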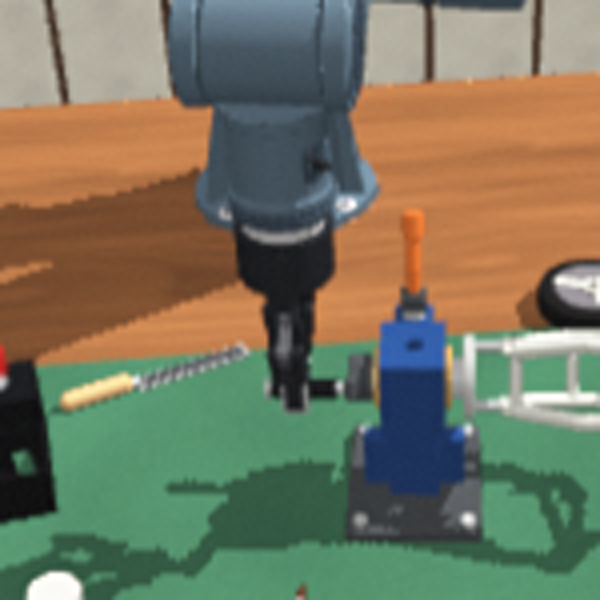

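Gripper holds the handle (scene crop ~(295,385)). Turn it along the arc.

move_arm --grip '[1,1,1,1,1,1,1,1,1,1,1,1,1,1]' --pt "0 -0.003 -0.00495" --pt "0 -0.0034 -0.0047" --pt "0 -0.0038 -0.00435" --pt "0 -0.0042 -0.004" --pt "0 -0.00455 -0.0036" --pt "0 -0.00485 -0.0032" --pt "0 -0.0051 -0.00275" --pt "0 -0.00535 -0.00225" --pt "0 -0.0055 -0.0018" --pt "0 -0.00565 -0.0013" --pt "0 -0.00575 -0.00075" --pt "0 -0.0058 -0.00025" --pt "0 0 0" --pt "0 0 0" --yaw '[0,0,0,0,0,0,0,0,0,0,0,0,0,0]'

```text
clock: 7.15
tcp_pos: [0.5466, 0.0056, 0.1749]
eef_rot: [[0.118, 0.993, -0.003], [0.993, -0.118, 0.001], [0.0, -0.003, -1.0]]
force: [-2.3, 2.3, 7.1]
finger_gap: 0.178
gripper_force: 31.2
```

Run:
```python
from h import *
s=telemetry.sense(); print(s['force'],s['tcp_pos'])
im,d,W=cloud('scene');np.savez('s2.npz',im=im,W=W); cv2.imwrite('pics/c4.png',cv2.resize(im[140:240,185:345],None,fx=5,fy=5,interpolation=cv2.INTER_CUBIC)[...,::-1])
```

```text
[-2.27906923  2.32400181  7.14134633] [0.54661897 0.00556601 0.17489575]
```

View pics/c4.png

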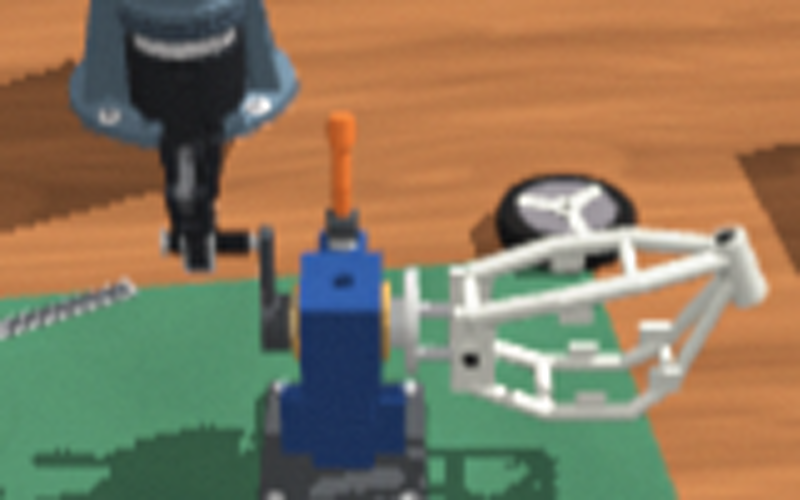

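move_arm --grip '[-0.2,-0.2,-0.2,-0.2,-0.2,-0.2,-0.2,-0.2,-0.2,-0.2,-0.2,-0.2]' --pt "0 0 0" --pt "0 0 0" --pt "0 0 0" --pt "0 0 -0.03" --pt "0 0 -0.04" --pt "0 0 -0.04" --pt "-0.04 0 0" --pt "-0.05 0 0" --pt "-0.05 0 0" --pt "-0.04 0 0" --pt "0 0 0" --pt "0 0 0" --yaw '[0,0,0,0,0,0,0,0,0,0,0,0]'

```text
clock: 8.7
tcp_pos: [0.5266, -0.1734, 0.2848]
eef_rot: [[0.119, 0.993, -0.001], [0.993, -0.119, 0.001], [0.001, -0.001, -1.0]]
force: [0.1, 0.4, -0.8]
finger_gap: 0.599
gripper_force: 0.0
```

Run:
```python
from h import *
s=telemetry.sense(); print(s['tcp_pos'],s['finger_gap'])
im,d,W=cloud('top');np.savez('t3.npz',im=im,W=W)
i2,d2,W2=cloud('scene');np.savez('s3.npz',im=i2,W=W2)
A=cv2.resize(im[160:210,235:305],None,fx=11,fy=11,interpolation=cv2.INTER_CUBIC)
cv2.imwrite('pics/c5.png',A[...,::-1])
```

```text
[ 0.5266375  -0.17340159  0.28482704] 0.5988808650959913
```

View pics/c5.png

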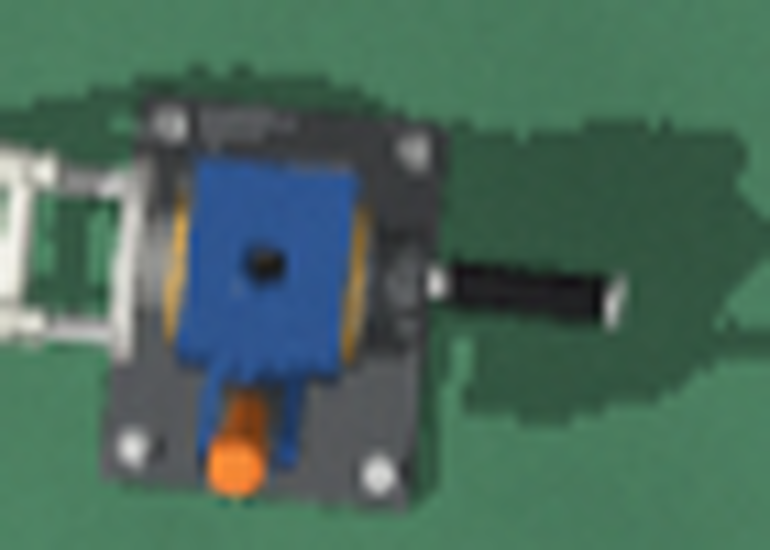

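Hole (264,265) is now dark all over, so the cross-hole is under it; handle centre (527,291). Quantify the angle, and refine the knob.

Run:
```python
from tri import *
t=np.load('t3.npz'); im=t['im']; g=im.max(2).astype(float)
ct=lambda x,y:((x+.5)/11-.5+235,(y+.5)/11-.5+160)
# hole centroid: dark weighted against blue
def cen(u0,u1,v0,v1,thr):
    w=np.clip(thr-g[v0:v1,u0:u1],0,None); v,u=np.mgrid[v0:v1,u0:u1]; return ((u*w).sum()/w.sum(),(v*w).sum()/w.sum())
hp=cen(256,263,181,188,130); print('hole px',hp,ct(264,265))
hole=ray('top',hp,.161)[0]
ux=np.array([.993,-.118]);uy=np.array([.118,.993])
cols=[]
for u in range(278,288):
    w=np.clip(75-g[178:196,u],0,None); v=(np.arange(178,196)*w).sum()/w.sum(); cols.append((u,v))
P=ray('top',cols,.190)[:,:2]; a=np.polyfit(P[:,1],P[:,0],1); print('handle yaw',-np.degrees(np.arctan(a[0])))
r=P-hole[:2]; print('hole',hole,'handle x_stand',r@ux*1e3,'y',r@uy*1e3)
# knob
for n,f in(('top','t3.npz'),('scene','s3.npz')):
    D=np.load(f);h=cv2.cvtColor(D['im'],cv2.COLOR_RGB2HSV).astype(int);W=D['W']
    m=((h[...,0]<6)|(h[...,0]>172))&(h[...,1]>150)&(abs(W[...,1]+.28)<.04)&(abs(W[...,0]-.465)<.05)&(W[...,2]>.085)
    v,u=np.nonzero(m); print(n,len(u),u.mean(),v.mean(),ray(n,(u.mean(),v.mean()),.108 if n=='scene' else .116))
    if n=='scene': b=(u.mean(),v.mean())
    else: aa=(u.mean(),v.mean())
print(tri(aa,b))
```

```text
hole px (np.float64(258.63317757009344), np.float64(183.69392523364485)) (258.54545454545456, 183.63636363636363)
handle yaw -7.492042862878587
hole [0.5585896 0.097825  0.161    ] handle x_stand [-2.45295547 -2.54010355 -2.35578382 -2.37467932 -2.13459097 -2.42571917
 -2.03969016 -2.34950468 -3.26646701 -2.81955207] y [ -72.60173898  -76.31045141  -79.99163828  -83.6923278   -87.36685346
  -91.09310801  -94.75213323  -98.47889335 -102.26433719 -105.91563311]
top 47 356.531914893617 208.27659574468086 [[ 0.46078732 -0.27808525  0.116     ]]
scene 62 146.5483870967742 200.19354838709677 [[ 0.46935221 -0.28187643  0.108     ]]
(array([ 0.46115155, -0.28283188,  0.10220825]), array([-2.01558248e-04,  2.42360246e-03, -1.11022302e-16]))
```

move_arm --grip '[-0.2,-0.2,-0.2,-0.2,-0.2,-0.2,-0.2,-0.2,-0.2,-0.2,1,1,1,1,1,1]' --pt "-0.0378 -0.0172 0" --pt "-0.0378 -0.0172 0" --pt "-0.0379 -0.0171 0" --pt "0 0 0.03" --pt "0 0 0.03" --pt "0 0 0.035" --pt "0 0 0.035" --pt "0 0 0.035" --pt "0 0 0.032" --pt "0 0 0" --pt "0 0 0" --pt "0 0 0" --pt "0 0 0" --pt "0 0 0" --pt "0 0 0" --pt "0 0 0" --yaw '[0,0,0,0,0,0,0,0,0,0,0,0,0,0,0,0]' --newtons 50

```text
clock: 10.8
tcp_pos: [0.4634, -0.2811, 0.0901]
eef_rot: [[0.119, 0.993, 0.003], [0.993, -0.119, -0.002], [-0.002, 0.003, -1.0]]
force: [0.7, 1.7, 7.2]
finger_gap: 0.309
gripper_force: 49.4
```

move_arm --grip '[1,1,1,1,1,1,1,1]' --pt "0 0 -0.02" --pt "0 0 -0.04" --pt "0 0 -0.04" --pt "0 0 -0.04" --pt "0 0 -0.04" --pt "0 0 -0.04" --pt "0 0 -0.02" --pt "0 0 0" --yaw '[0,0,0,0,0,0,0,0]'

```text
clock: 11.8
tcp_pos: [0.4628, -0.2809, 0.3303]
eef_rot: [[0.119, 0.993, 0.003], [0.993, -0.119, -0.003], [-0.003, 0.003, -1.0]]
force: [-0.2, -0.3, -1.1]
finger_gap: 0.313
gripper_force: 50.4
```

Run:
```python
from h import *
s=telemetry.sense(); print(s['joint_pos'],s['tcp_pos'],s['finger_gap'])
im,d,W=cloud('scene'); h=cv2.cvtColor(im,cv2.COLOR_RGB2HSV).astype(int)
m=((h[...,0]<6)|(h[...,0]>172))&(h[...,1]>150)&(abs(W[...,1]+.28)<.05)&(abs(W[...,0]-.465)<.06)&(W[...,2]>.07); print(m.sum(),W[m].mean(0))
```

```text
[-4.38228490e+01  2.04036974e+00  8.98124600e+01 -5.25754607e-03
  8.79021123e+01 -3.70094502e+01] [ 0.46280347 -0.28093298  0.33033481] 0.31331707542109355
24 [ 0.46982855 -0.27159001  0.35232766]
```

move_arm --grip '[1,1,1,1,1,1,1,1,1,1,1,1,1,1,1,1,1,1,1,1]' --pt "0.0388 0.0052 0" --pt "0.0388 0.0052 0" --pt "0.0388 0.0052 0" --pt "0.0388 0.0052 0" --pt "0.0388 0.0052 0" --pt "0.0388 0.0052 0" --pt "0.0388 0.0052 0" --pt "0.0388 0.0052 0" --pt "0.0388 0.0052 0" --pt "0.0388 0.0052 0" --pt "0 0 0" --pt "0 0 0" --pt "0 0 0" --pt "0 0 0" --pt "0 0 0" --pt "0 0 0" --pt "0 0 0" --pt "0 0 0" --pt "0 0 0" --pt "0 0 0" --yaw '[0,0,0,0,0,0,0,0,0,0,-10,-10,-10,-10,-10,-10,-10,-10,-10,0]'

```text
clock: 14.35
tcp_pos: [0.5591, 0.0987, 0.3263]
eef_rot: [[-0.993, 0.12, -0.003], [0.12, 0.993, 0.0], [0.003, -0.0, -1.0]]
force: [0.1, 0.2, -1.3]
finger_gap: 0.315
gripper_force: 50.4
```

Run:
```python
from h import *
s=telemetry.sense(); print(s['joint_pos'],s['tcp_pos'])
im,d,W=cloud('scene'); np.savez('s4.npz',im=im,W=W)
cv2.imwrite('pics/c6.png',cv2.resize(im[100:220,200:310],None,fx=5,fy=5,interpolation=cv2.INTER_CUBIC)[...,::-1])
```

```text
[-1.95858582e+00  5.93476772e+00  8.61363185e+01 -4.44062075e-03
  8.80994972e+01 -8.50543973e+01] [0.55913346 0.0987234  0.32631491]
```

View pics/c6.png

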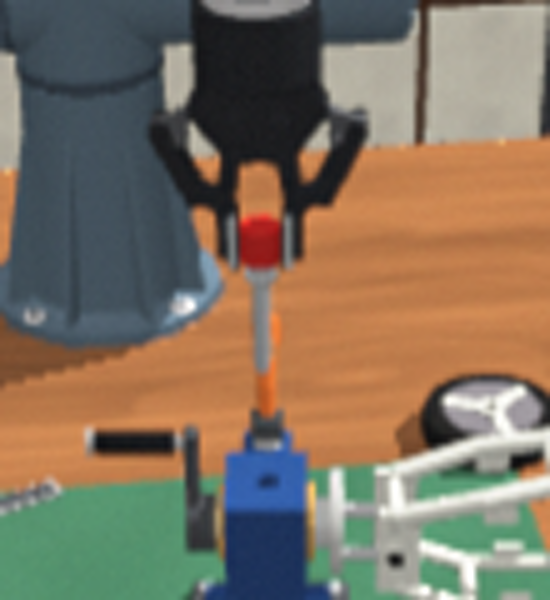

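Pin held upright: knob (261,241), point (262,371), hole mouth (268,482).

Run:
```python
from h import *
D=np.load('s4.npz');im=D['im'];W=D['W']
cs=lambda x,y:((x+.5)/5-.5+200,(y+.5)/5-.5+100)
print('tip',ray('scene',cs(262,371),.244),'hole',ray('scene',cs(268,482),.161))
h=cv2.cvtColor(im,cv2.COLOR_RGB2HSV).astype(int)
m=((h[...,0]<6)|(h[...,0]>172))&(h[...,1]>150)&(W[...,2]>.3)&(abs(W[...,1]-.1)<.04)&(abs(W[...,0]-.56)<.06); v,u=np.nonzero(m)
print('knob',len(u),u.mean(),v.mean(),np.nanmean(W[m],0),W[m].min(0),W[m].max(0),'ray',ray('scene',(u.mean(),v.mean()),.341))
for y in range(285,365,10):
    c,r=cs(262,y); P=W[round(r),round(c)-1:round(c)+2]; print(y,P.round(4).tolist())
# hole centroid
g=im.max(2).astype(float)
c,r=map(round,cs(268,482)); a=g[r-3:r+4,c-5:c+6]; w=np.clip(110-a,0,None);vv,uu=np.mgrid[r-3:r+4,c-5:c+6]
hp=((uu*w).sum()/w.sum(),(vv*w).sum()/w.sum()); print('hole px',hp,cs(268,482),ray('scene',hp,.161))
B=W[(h[...,0]>100)&(h[...,0]<130)&(h[...,1]>100)&(abs(W[...,2]-.161)<.003)&(abs(W[...,0]-.56)<.05)&(abs(W[...,1]-.1)<.05)]; print('blk',B.mean(0),B.min(0),B.max(0))
```

```text
tip [[0.55588406 0.09622451 0.244     ]] hole [[0.56588635 0.09783111 0.161     ]]
knob 75 251.52 147.8 [0.5664403  0.09536831 0.34586181] [0.54697602 0.08422348 0.32981534] [0.57529122 0.10720904 0.35616674] ray [[0.55745633 0.09622162 0.341     ]]
285 [[0.5628, 0.0935, 0.3113], [0.5652, 0.0964, 0.3125], [0.5616, 0.0999, 0.3101]]
295 [[0.5591, 0.0937, 0.3019], [0.5641, 0.0964, 0.3046], [0.5671, 0.0993, 0.3061]]
305 [[0.5618, 0.0933, 0.2962], [0.5631, 0.0964, 0.2967], [0.5619, 0.0997, 0.2957]]
315 [[0.5635, 0.093, 0.2898], [0.5642, 0.0961, 0.29], [0.5644, 0.0993, 0.2898]]
325 [[0.564, 0.0928, 0.2827], [0.5645, 0.096, 0.2828], [0.561, 0.0995, 0.2804]]
335 [[0.5622, 0.0928, 0.2742], [0.5635, 0.0959, 0.2747], [0.5652, 0.099, 0.2755]]
345 [[0.5603, 0.0929, 0.2655], [0.5631, 0.0959, 0.2669], [0.5667, 0.0987, 0.2689]]
355 [[0.5662, 0.0922, 0.2616], [0.5634, 0.0957, 0.2595], [0.5642, 0.0989, 0.2598]]
hole px (np.float64(252.8918918918919), np.float64(196.0)) (253.2, 196.0) [[0.56575174 0.09679393 0.161     ]]
blk [0.567514  0.0957131 0.1599971] [0.51764747 0.06740667 0.1580171 ] [0.60216376 0.12463094 0.16321921]
```

move_arm --grip '[1,1,1,1,1,1,1]' --pt "0 0.0013 0.02" --pt "0 0 0.025" --pt "0 0 0.02" --pt "0 0 0.012" --pt "0 0 0.004" --pt "0 0 0" --pt "0 0 0" --yaw '[0,0,0,0,0,0,0]'

```text
clock: 15.28
tcp_pos: [0.5606, 0.1, 0.2481]
eef_rot: [[-0.993, 0.119, 0.002], [0.119, 0.993, -0.0], [-0.002, 0.0, -1.0]]
force: [1.0, -0.4, 0.3]
finger_gap: 0.311
gripper_force: 50.4
```

Run:
```python
from h import *
s=telemetry.sense(); print(s['tcp_pos'],s['force'])
im,d,W=cloud('scene'); np.savez('s5.npz',im=im,W=W)
cv2.imwrite('pics/c7.png',cv2.resize(im[130:220,215:295],None,fx=7,fy=7,interpolation=cv2.INTER_CUBIC)[:,:,::-1][:600])
```

```text
[0.56057257 0.10004917 0.24813634] [ 0.98973955 -0.39113933  0.25055012]
```

View pics/c7.png

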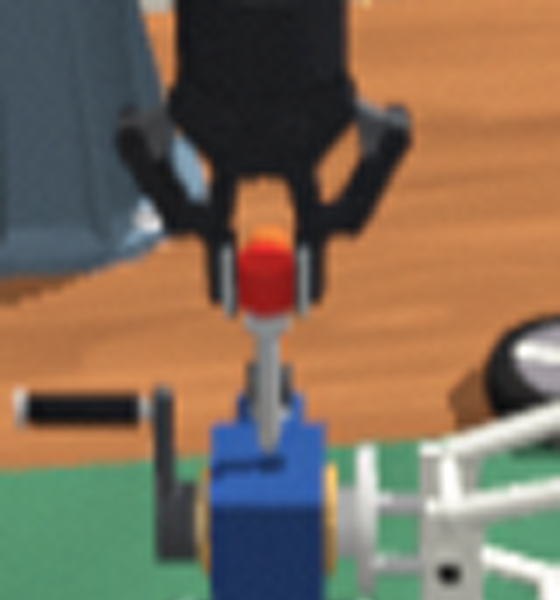

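Pin point at (268,450), just above the hole mouth near (270,465). Probe gently.

move_arm --grip '[1,1,1,1,1,1]' --pt "0 0 0.003" --pt "0 0 0.003" --pt "0 0 0.002" --pt "0 0 0.002" --pt "0 0 0" --pt "0 0 0" --yaw '[0,0,0,0,0,0]'

```text
clock: 16.08
tcp_pos: [0.5602, 0.1, 0.2372]
eef_rot: [[-0.993, 0.119, 0.0], [0.119, 0.993, -0.0], [-0.0, -0.0, -1.0]]
force: [1.7, -0.1, -1.1]
finger_gap: 0.31
gripper_force: 50.4
```

move_arm --grip '[1,1,1,1,1]' --pt "0 0 0.002" --pt "0 0 0.002" --pt "0 0 0.002" --pt "0 0 0" --pt "0 0 0" --yaw '[0,0,0,0,0]'

```text
clock: 16.7
tcp_pos: [0.5604, 0.0999, 0.2312]
eef_rot: [[-0.993, 0.119, 0.001], [0.119, 0.993, -0.0], [-0.001, -0.0, -1.0]]
force: [3.5, -1.8, 0.1]
finger_gap: 0.309
gripper_force: 50.5
```

move_arm --grip '[1,1,1,1,1,1]' --pt "-0.0008 -0.0005 0" --pt "0 0 0.003" --pt "0 0 0.003" --pt "0 0 0.002" --pt "0 0 0" --pt "0 0 0" --yaw '[0,0,0,0,0,0]'

```text
clock: 17.45
tcp_pos: [0.5607, 0.0995, 0.2229]
eef_rot: [[-0.993, 0.119, -0.0], [0.119, 0.993, 0.0], [0.0, 0.0, -1.0]]
force: [4.0, -1.0, -1.0]
finger_gap: 0.311
gripper_force: 50.5
```

move_arm --grip '[1,1,1,1,1,1,1]' --pt "-0.0008 -0.0002 0" --pt "0 0 0.003" --pt "0 0 0.003" --pt "0 0 0.003" --pt "0 0 0.003" --pt "0 0 0" --pt "0 0 0" --yaw '[0,0,0,0,0,0,0]'

```text
clock: 18.32
tcp_pos: [0.5614, 0.0992, 0.2107]
eef_rot: [[-0.993, 0.119, -0.001], [0.119, 0.993, 0.0], [0.001, -0.0, -1.0]]
force: [3.9, -0.4, -2.6]
finger_gap: 0.314
gripper_force: 50.4
```

move_arm --grip '[1,1,1,1,1,1,1,1]' --pt "-0.0006 0 0" --pt "0 0 0.003" --pt "0 0 0.003" --pt "0 0 0.003" --pt "0 0 0.003" --pt "0 0 0.003" --pt "0 0 0" --pt "0 0 0" --yaw '[0,0,0,0,0,0,0,0]'

```text
clock: 19.32
tcp_pos: [0.562, 0.0991, 0.1957]
eef_rot: [[-0.993, 0.119, -0.001], [0.119, 0.993, -0.0], [0.001, -0.0, -1.0]]
force: [4.1, -0.0, -3.1]
finger_gap: 0.311
gripper_force: 50.4
```

move_arm --grip '[1,1,1,1,1,1,1,1]' --pt "-0.0006 0 0" --pt "0 0 0.003" --pt "0 0 0.003" --pt "0 0 0.003" --pt "0 0 0.003" --pt "0 0 0.003" --pt "0 0 0" --pt "0 0 0" --yaw '[0,0,0,0,0,0,0,0]'

```text
clock: 20.32
tcp_pos: [0.5626, 0.099, 0.181]
eef_rot: [[-0.993, 0.119, -0.0], [0.119, 0.993, -0.0], [0.0, -0.0, -1.0]]
force: [1.5, -0.5, -1.3]
finger_gap: 0.307
gripper_force: 50.4
```

Going well; 10 mm remain to the seat at TCP z ≈ 0.171.

move_arm --grip '[1,1,1,1,1,1,1,1]' --pt "0 0 0.003" --pt "0 0 0.003" --pt "0 0 0.002" --pt "0 0 0.0015" --pt "0 0 0.001" --pt "0 0 0.001" --pt "0 0 0" --pt "0 0 0" --yaw '[0,0,0,0,0,0,0,0]'

```text
clock: 21.32
tcp_pos: [0.563, 0.099, 0.1711]
eef_rot: [[-0.993, 0.118, 0.001], [0.118, 0.993, -0.0], [-0.001, -0.0, -1.0]]
force: [-2.3, -0.6, 7.5]
finger_gap: 0.308
gripper_force: 51.4
```

Collar seated (7.5 N up at the computed height). Release, rise, and position beside the lever.

move_arm --grip '[-0.2,-0.2,-0.2,-0.2,-0.2,-0.2,-0.2,-0.2,1,1,1,1,1]' --pt "0 0 0" --pt "0 0 0" --pt "0 0 0" --pt "0 0 -0.01" --pt "0 0 -0.025" --pt "0 0 -0.035" --pt "0 0 -0.04" --pt "0 0 0" --pt "0.02 0 0" --pt "0.022 0 0" --pt "0 0 0" --pt "0 0 0" --pt "0 0 0" --yaw '[0,0,0,0,0,0,0,0,0,0,0,0,0]'

```text
clock: 22.95
tcp_pos: [0.5216, 0.1038, 0.2795]
eef_rot: [[-0.993, 0.119, -0.0], [0.119, 0.993, -0.0], [0.0, -0.0, -1.0]]
force: [0.7, 0.3, 0.4]
finger_gap: -0.001
gripper_force: 0.0
```

Run:
```python
from h import *
im,d,W=cloud('scene'); h=cv2.cvtColor(im,cv2.COLOR_RGB2HSV).astype(int)
n=(abs(W[...,1]-.1)<.05)&(W[...,0]>.44)&(W[...,0]<.62)&(W[...,2]>.1)&(W[...,2]<.3)
m=((h[...,0]<6)|(h[...,0]>172))&(h[...,1]>150)&n; print('knob',m.sum(),W[m].mean(0),W[m].min(0),W[m].max(0))
o=(h[...,0]>=6)&(h[...,0]<18)&(h[...,1]>170)&(h[...,2]>120)&n; print('lever',o.sum(),W[o].mean(0) if o.any() else 0)
cv2.imwrite('pics/c8.png',cv2.resize(im[110:220,200:310],None,fx=5,fy=5,interpolation=cv2.INTER_CUBIC)[...,::-1])
```

```text
knob 69 [0.56815164 0.09586462 0.19134638] [0.51898738 0.08387114 0.17460445] [0.582167   0.10924284 0.19964624]
lever 74 [0.50446006 0.10473192 0.22100733]
```

View pics/c8.png

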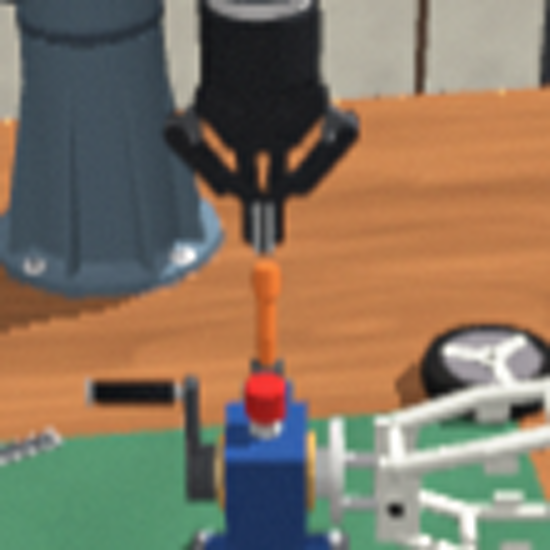

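Pin seated (knob (266,400), top 0.1996 m vs. 0.199 expected). Fingers closed above-left of the lever (265,290). Now push it over.

move_arm --grip '[1,1,1,1,1,1,1,1,1,1,1,1]' --pt "0.003 0 0.015" --pt "0 0 0.015" --pt "0 0 0.0115" --pt "0 0 0" --pt "0.0105 0 0.001" --pt "0.0103 0 0.0016" --pt "0.0062 0 0.0028" --pt "0.0062 0 0.0028" --pt "0.0055 0 0.004" --pt "0.0055 0 0.004" --pt "0 0 0" --pt "0 0 0" --yaw '[0,0,0,0,0,0,0,0,0,0,0,0]'

```text
clock: 24.5
tcp_pos: [0.4739, 0.1096, 0.2216]
eef_rot: [[-0.993, 0.119, -0.001], [0.119, 0.993, -0.0], [0.001, -0.0, -1.0]]
force: [-0.5, 0.0, -0.1]
finger_gap: 0.002
gripper_force: 0.0
```

move_arm --grip '[1,1,1,1,1,1,1,1,1,1]' --pt "0.0046 0 0.005" --pt "0.0046 0 0.005" --pt "0.0035 0 0.0058" --pt "0.0035 0 0.0058" --pt "0.0023 0 0.0064" --pt "0.0023 0 0.0064" --pt "0 0 0.001" --pt "0 0 0.001" --pt "0 0 0" --pt "0 0 0" --yaw '[0,0,0,0,0,0,0,0,0,0]'

```text
clock: 25.75
tcp_pos: [0.4535, 0.1122, 0.1868]
eef_rot: [[-0.993, 0.118, 0.0], [0.118, 0.993, 0.0], [-0.0, 0.0, -1.0]]
force: [-6.3, 0.9, 14.2]
finger_gap: 0.003
gripper_force: 7.0
```

Run:
```python
from h import *
s=telemetry.sense(); print(s['force'],s['tcp_pos'])
im,d,W=cloud('scene'); h=cv2.cvtColor(im,cv2.COLOR_RGB2HSV).astype(int)
n=(abs(W[...,1]-.1)<.05)&(W[...,0]>.4)&(W[...,0]<.56)&(W[...,2]>.1)&(W[...,2]<.3)
o=(h[...,0]>=6)&(h[...,0]<18)&(h[...,1]>200)&(h[...,2]>120)&n; print('lever',o.sum(),W[o].mean(0) if o.any() else 0,W[o].max(0) if o.any() else 0)
```

```text
[-6.33982458  0.87394096 14.24275432] [0.45347067 0.11219625 0.18680644]
lever 0 0 0
```

move_arm --grip '[1,1,1,1,1,1,1,1,1,1,1]' --pt "0 0 0.001" --pt "0 0 0.001" --pt "0 0 0" --pt "0 0 -0.01" --pt "0 0 -0.03" --pt "0 0 -0.04" --pt "0.03 0 -0.03" --pt "0.04 0 0" --pt "0.04 0 0" --pt "0 0 0" --pt "0 0 0" --yaw '[0,0,0,0,0,0,0,0,0,0,0]'

```text
clock: 27.18
tcp_pos: [0.3449, 0.125, 0.2936]
eef_rot: [[-0.993, 0.119, 0.001], [0.119, 0.993, -0.0], [-0.001, 0.0, -1.0]]
force: [-0.8, 0.1, 0.6]
finger_gap: -0.003
gripper_force: 0.0
```

Run:
```python
from h import *
s=telemetry.sense(); print(s['force'],s['tcp_pos'])
for k in('top','scene'):
    im,d,W=cloud(k); h=cv2.cvtColor(im,cv2.COLOR_RGB2HSV).astype(int)
    n=(abs(W[...,1]-.1)<.05)&(W[...,0]>.4)&(W[...,0]<.62)&(W[...,2]>.1)&(W[...,2]<.3)
    o=(h[...,0]>=6)&(h[...,0]<18)&(h[...,1]>170)&(h[...,2]>100)&n; print(k,'lever',o.sum(),W[o].mean(0) if o.any() else 0,W[o].min(0) if o.any() else 0,W[o].max(0) if o.any() else 0)
    m=((h[...,0]<6)|(h[...,0]>172))&(h[...,1]>150)&n; print('knob',m.sum(),W[m].mean(0),W[m].max(0))
    if k=='top': A=cv2.resize(im[150:240,205:305],None,fx=6,fy=6,interpolation=cv2.INTER_CUBIC)
cv2.imwrite('pics/c9.png',A[...,::-1])
```

```text
[-0.76139741  0.07843899  0.60776051] [0.34489482 0.12502279 0.2936435 ]
top lever 67 [0.46097918 0.10983588 0.18303008] [0.43321665 0.10093341 0.17616437] [0.49641475 0.12024846 0.19178878]
knob 45 [0.55839005 0.09734369 0.19690379] [0.57288291 0.11044681 0.20334586]
scene lever 45 [0.46444049 0.10941219 0.18160511] [0.43521802 0.10164822 0.17425208] [0.49589469 0.11898604 0.1868392 ]
knob 69 [0.56863633 0.09581765 0.19168542] [0.58079074 0.10946169 0.2002038 ]
```

View pics/c9.png

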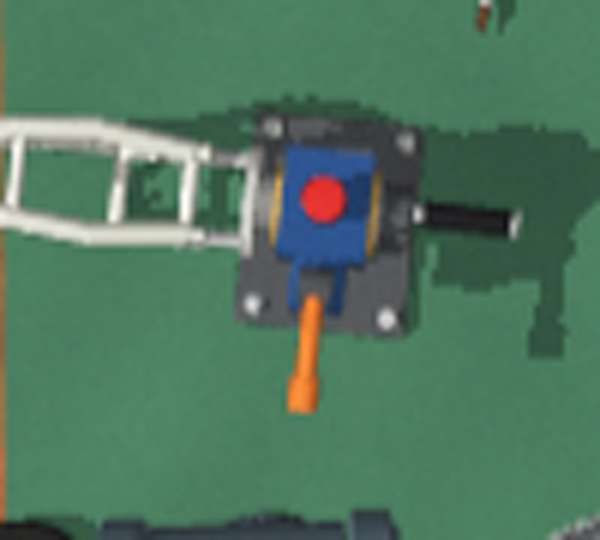

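Knob (324,199) seated, lever (305,355) level with grip top at 0.187 m (0.1875 when shut), frame upright. Handing in.

```bash
python3 -c "
from rig import bot; print(bot.job_done())"
```

```text
the job is handed in; nothing more can be done
None
```

The job is handed in at about 27 s: the frame is upright, the index pin sits flush on the block (knob top measured at 0.200 m, 0.199 m expected), and the orange clamp lever is fully down. I never moved the arm near the frame or the other things on the desk.

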